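# Change over the carriers of a sampler: tubes home, troughs out

## Robot

A 6-joint arm with a two-finger parallel gripper is mounted at the origin on the work surface. World frame = base frame: x ahead of the robot, y to its left, z up, the work surface at z = 0. Lengths are in m, angles in degrees, forces in N, time in s.
With the tool pointing down it reaches from about 0.375 to 0.9 m from the base axis. Payload 3.1 kg.
Tool frame: the origin (TCP) lies at the very end of the fingers, on their centre line; the grasp point (between the pads) lies 19 mm behind it; z points along the fingers, y is the line along which they close (so a half turn about z gives the same grasp; the last joint's range is limited). The gripper opens to 87 mm and grips with 3 to 60 N. Pads are 19 mm wide; open, the fingers measure 117 mm over their backs; the gripper's body (75 mm by 190 mm) begins 51 mm behind the grasp point.
Start: joints at [-79.498, 30.224, 82.088, -0, 67.689, -10.227], TCP at [0.221, -0.585, 0.223] pointing down, gripper open.
Joint ranges: [-176.69, 176.69], [-43.24, 126.21], [12.49, 139.97], [-82, 262], [0, 151.66], [-163.58, 163.58]. Speed limits (degrees/s): [159.86, 159.86, 180, 180, 180, 180].

## Interface

Orientations are given as a 3x3 rotation matrix whose columns are the frame's x, y, z axes.
In Python, from rig import bot, imaging gives the robot as it stands.
- The arm moves only by the tool drive_tool, never from a script. Its argument "deltas" is text: rows parted by semicolons, each of 5 numbers parted by spaces: the finger opening in mm, from 0 to 87, then the shift along the world's x, y, z in mm, then the turn about the world's z in rad. In form: jaw dx dy dz twist; .... A call has 1 to 12 rows; each row is the pose to reach, as a shift and turn from the pose commanded when the call began; what a row does not reach only later rows make up. A row lasts 1/10 s, in which the tool goes at most 50 mm and 8.59 degrees, less where a joint would pass 70% of its speed; a pose out of reach is approached as far as the arm can. A call with a gripper value outside its range is refused whole. The fingers move at their own pace and stop on an object; the grip force is fixed at half the most. Time passes only in rows, so rows that repeat a pose let the fingers close. It gives the time, the measured TCP pose, the force, the opening and the grip force at its end, in the units of the state.
- bot.read_state(): the state, without advancing time (a new reading comes with each control period).
- imaging.capture(name): name is "scene" or "side" or "wrist"; returns the picture (480x640x3 uint8, red, green, blue); there is no depth.
- imaging.camera_model(name): a dict with "fx", "fy", "cx", "cy" (pixels), "T" (4x4, takes a point from camera to world coordinates). Camera axes: x right, y down, z forward; pixel columns grow to the right and rows downward; lengths in m; the calibration is good to about 2 mm. The wrist camera is an equidistant fisheye: a pixel r from the principal point sees the ray r / f radians off the axis. A picture is of the moment at which its call begins: read the wrist's pose just before it. camera_model takes no time and is no camera call; for the wrist camera it gives the pose at the moment of the call.
- bot.hand_in(): hands the job in; it is judged then, once.
The state is a dict: "time_s": time; "joint_positions": joint angles; "qvel": joint speeds; "tau": joint torques, N m; "position": TCP position; "tcp_rot": TCP orientation; "force": force on the tool from outside, world axes, zero at the start; "moment": the same for the moment, N m; "opening": opening from 0.0 (shut) to 1.0 (fully open); "grasp_force": force on a finger pad.
Only numpy, scipy, OpenCV 4.12 (cv2) and the standard library are available. Lean on these libraries where they do the work, as an engineer would, in place of code of your own. Each camera call takes 0.05 s, during which the arm holds its last target. There are 200 camera calls.

## Task

The sample-tube carrier of the bench sampler has been left standing out on the loading tray: slide it fully home with your fingertips, and get the trough carrier ready for refilling by hooking a fingertip behind its upright front lip and drawing it steadily along its rails all the way out to its stop. Move the carriers only by their front lips and do not grip or lift anything; leave the tubes and troughs seated in their places, the short-vial carrier as it is, and everything else on the bench where it stands. Do not yank or shove the carriers.

Things in the scene. Friction and masses are not known exactly. Their poses are not given: they have to be found in the camera images.
- deck: fixed bench sampler: white tray 640 x 364 mm, top 18 mm above the bench, four lanes at y = -123, -41, 41, 123 mm parted by ribs 28 mm high; carriers vary in lane, one lane has a flat blanking strip. Rear housing from x = 220 mm on, to 170 mm high. Origin: on the bench, under the line of the lips of carriers that are home; +x into the sampler, -x the way out; tray front edge at x = -170 mm. Pose varies
- trough_lip: upright aluminium plate across the front of the trough carrier, 60 mm wide (y), 5 mm thick (x = 0 to 5), from the carrier's floor 26 mm above the bench up to 82 mm. Origin: mid-width at its foot, 26 mm above the bench; +x into the sampler. Behind it a free finger well x = 5 to 66 mm, 60 mm wide, open above (16 mm high gussets in its foot corners to x = 15); then the troughs, up to 72 mm
- trough_face: white label plate on the outer (-x) side of the trough carrier's lip, 52 mm wide, 3 mm thick, its top 76 mm above the bench; its origin is that of the lip. The trough carrier is the one with two white open reagent troughs in line
- trough_carrier (a joint): how far the trough carrier is drawn out, m: 0 = home, 0.140 = against its outer stop, growing along -x of its lip; starts home, at 0. It weighs 0.3 to 0.7 kg, runs captive on its rails (cannot be lifted); about 2 N of rail friction plus 6 N per m/s keeps it where it is left
- tube_lip: upright aluminium plate across the front of the tube carrier, 60 mm wide (y), 5 mm thick (x = 0 to 5), from the carrier's floor 26 mm above the bench up to 82 mm. Origin: mid-width at its foot, 26 mm above the bench; +x into the sampler. Behind it a free finger well x = 5 to 66 mm, 60 mm wide, open above (16 mm high gussets in its foot corners to x = 15); then the tubes, up to 101 mm
- tube_face: white label plate on the outer (-x) side of the tube carrier's lip, 52 mm wide, 3 mm thick, its top 76 mm above the bench; its origin is that of the lip. The tube carrier is the one with two rows of tall capped tubes
- tube_carrier (a joint): how far the sample-tube carrier stands out, m: 0 = fully home against its inner stop; starts at 0.05 to 0.12. It moves along the x of its lip and runs like the trough carrier
- vial_lip: the same kind of lip, on the carrier with three rows of short screw-cap vials (up to 76 mm above the bench); to be left alone. Starts 0 to 12 mm out
- tube_block: the tube carrier's grey block, 220 x 58 x 40 mm, with nine capped tubes 13 mm across (caps 15 mm) held fast in it, 75 mm tall; origin at the middle of the foot of its front face, 66 mm behind that of the lip, 26 mm above the bench
- trough0: the front reagent trough, loose in its seat in the trough carrier: open white box 100 x 49 x 46 mm; origin at the centre of its underside, on the carrier's floor 26 mm above the bench, 122 mm behind the lip (the rear trough is the same, clipped fast)
- vial_a: small screw-cap vial, 14 mm across and 44 mm tall, left standing on the loading tray in front of the blanking strip; origin at the centre of its underside
- vial_b: small screw-cap vial, 14 mm across and 44 mm tall, on the bench to the left (+y) of the loading tray; origin at the centre of its underside
- vial_c: like the other vial on the bench to the left of the loading tray, a little farther back
- timer: bench timer lying on the bench to the right (-y) of the loading tray, 85 x 66 x 18 mm; origin at the centre of its underside
- plate: 96-well plate on the bench to the right of the loading tray, 86 x 128 x 15 mm; origin at the centre of its underside
- tipbox: blue pipette-tip box on the bench to the left, 85 x 122 x 68 mm; origin at the centre of its underside
There are look-alikes about, which are no part of the job. What is meant by the plate is not yellow, and is the larger of those in its own colour.

How it is judged:
By the outcome, as a careful person would: the job done as asked, in the order asked, and still so for the second after the job is handed in, with the robot touching nothing.
It also fails if it takes over 48 s, if anything falls off the work surface, if the arm or the gripper's body presses on something with over 40 N, if the wrist force passes 120 N, or if a joint passes its speed limit or range.

## Working session

There is one attempt and no reset: what is moved stays moved. The work goes in short steps, Python scripts to look and compute and a tool call to move; the robot and the scene stay as the last step left them, time stands still between calls to the robot, and variables do not carry over. Pictures are saved under pics/ and viewed, at most 10 in all, crops included, and the job is handed in when it is done.

Besides the shell and the picture viewer there is one more tool, called after "Emit:" as a command line: name --argument value ..., lists and objects as JSON in quotes. drive_tool: Moves the arm, as the interface text tells. Its arguments: {"type":"object","properties":{"deltas":{"type":"string"}},"required":["deltas"]}

```bash
mkdir -p pics; ls; python3 - <<'E'
from rig import bot, imaging
import cv2
for n in ("scene","side"):
    im=imaging.capture(n); cv2.imwrite(f"pics/{n}0.png",im[:,:,::-1]); m=imaging.camera_model(n); print(n,m)
s=bot.read_state(); print(s["time_s"],s["position"],s["tcp_rot"],s["opening"])
E
```

```text
pics
scene {'fx': 483.0230086589597, 'fy': 483.0230086589597, 'cx': 318.8037423994185, 'cy': 238.1544577681077, 'T': array([[ 0.2358249 ,  0.666766  , -0.70697222,  1.48458586],
       [ 0.97176791, -0.16728702,  0.16637962, -0.19745092],
       [-0.007331  , -0.72624937, -0.68739225,  0.88654282],
       [ 0.        ,  0.        ,  0.        ,  1.        ]])}
side {'fx': 496.2671524471313, 'fy': 496.2671524471313, 'cx': 320.0457016262681, 'cy': 244.97045876348355, 'T': array([[-0.72692786, -0.35307111,  0.58899633,  0.01160262],
       [-0.68639461,  0.39972234, -0.60752325,  0.61914967],
       [-0.02093608, -0.84590948, -0.53291541,  0.59502742],
       [ 0.        ,  0.        ,  0.        ,  1.        ]])}
0.1 [ 0.22113633 -0.58385951  0.22165925] [[ 9.35243753e-01  3.54004232e-01 -3.54950595e-04]
 [ 3.54004225e-01 -9.35241769e-01  1.96003696e-03]
 [ 3.61896758e-04 -1.95876634e-03 -9.99998016e-01]] 1.001179596937489
```

View pics/scene0.png

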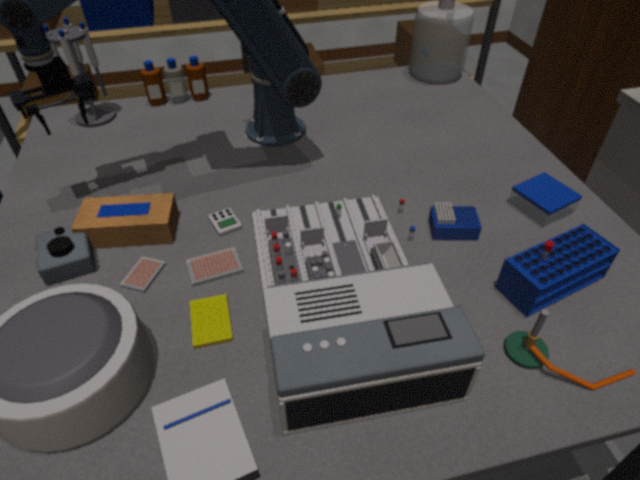

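View pics/side0.png

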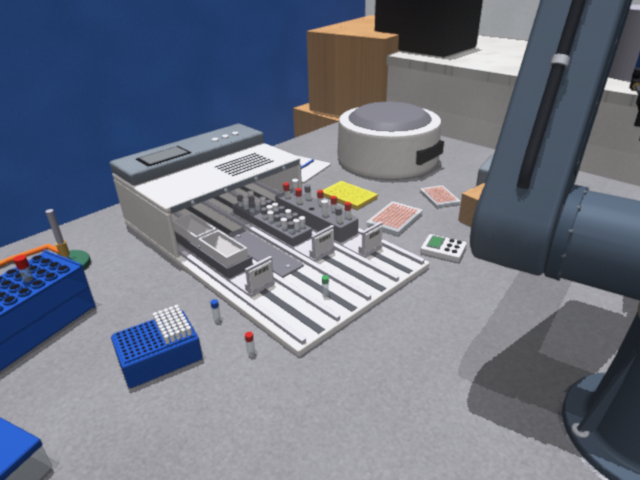

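Scene: tube carrier with the red/grey capped tubes (280,258), lip (276,222); vial carrier lip (312,236); blanking strip with the green vial (338,208); trough carrier lip (376,228). Side: trough lip (259,277), vial lip (322,241), tube lip (371,238), tray front corners (302,352) and (427,265). The carriers are unambiguous by their contents; I'll confirm this with one enlarged composite.

```bash
python3 - <<'E'
import cv2,numpy as np
a=cv2.imread("pics/side0.png")[210:360,230:430]; b=cv2.imread("pics/scene0.png")[185:285,245:415]
a=cv2.resize(a,None,fx=4,fy=4,interpolation=cv2.INTER_CUBIC)
cv2.imwrite("pics/c1.png",a)
b=cv2.resize(b,None,fx=4.6,fy=4.6,interpolation=cv2.INTER_CUBIC); cv2.imwrite("pics/c2.png",b)
E
```

```text
(no output)
```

View pics/c1.png

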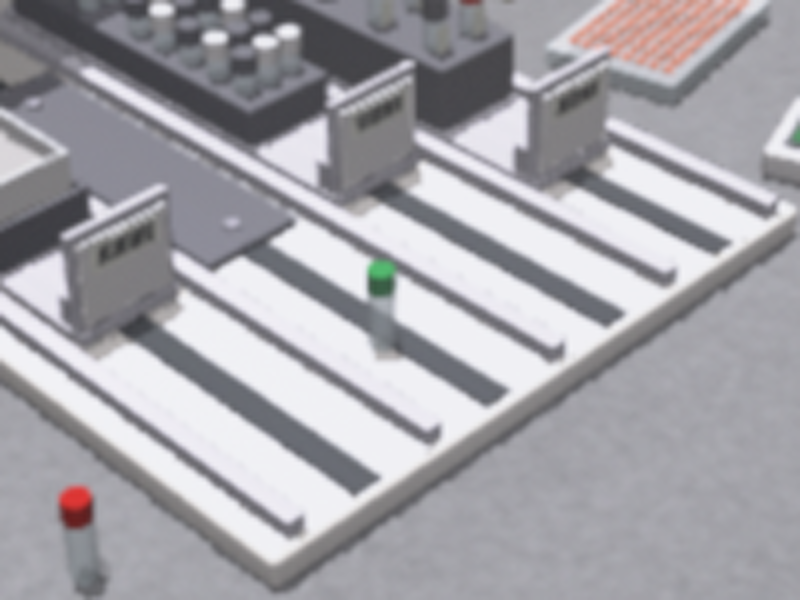

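View pics/c2.png

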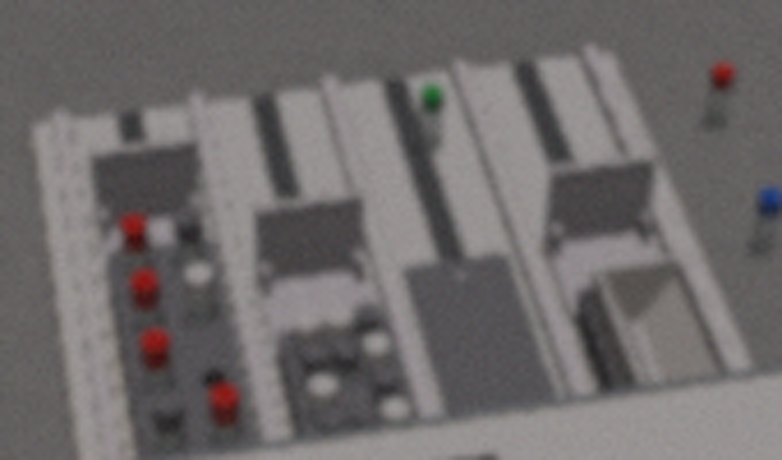

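The crops confirm it: tube lip at right of the side crop (568,115), vial lip (372,130), trough lip (116,255) with a trough behind it, and the green vial (382,305) in front of the blanking strip.

```bash
cat > h.py <<'E'
import numpy as np
def ray(m,u,v,z):
    T=m["T"]; d=T[:3,:3]@np.array([(u-m["cx"])/m["fx"],(v-m["cy"])/m["fy"],1])
    return (T[:3,3]+d*(z-T[2,3])/d[2])
E
python3 - <<'E'
from rig import imaging
from h import *
np.set_printoptions(precision=4,suppress=True)
S=imaging.camera_model("side");C=imaging.camera_model("scene")
s=lambda u,v,z:ray(S,230+u/4-.4,210+v/4-.4,z)[:2]
c=lambda u,v,z:ray(C,245+u/4.6-.4,185+v/4.6-.4,z)[:2]
fl,fr=s(276,570,.018),s(797,210,.018)
print("side front corners",fl,fr,np.linalg.norm(fl-fr)); 
gl,gr=c(612,55,.018),c(36,125,.018); print("scene corners",gl,gr,np.linalg.norm(gl-gr))
for n,p,q in (("tube",(s(530,94,.082),s(608,54,.082)),(c(198,145,.082),c(95,155,.082))),("vial",(s(330,100,.082),s(412,65,.082)),(c(360,200,.082),c(256,212,.082))),("trough",(s(64,238,.082),s(168,190,.082)),(c(652,162,.082),c(555,172,.082)))):
  for P in(p,q): d=P[0]-P[1]; print(n,P[0],P[1],"mid",(P[0]+P[1])/2,"w",np.linalg.norm(d),"yaw",np.degrees(np.arctan2(-d[0],d[1])))
d=fl-fr;print("deck yaw",np.degrees(np.arctan2(-d[0],d[1])))
d=gl-gr;print("deck yaw",np.degrees(np.arctan2(-d[0],d[1])))
# rib front ends z=.028 side
R=[s(300,517,.028),s(438,430,.028),s(562,347,.028),s(674,270,.028),s(775,203,.028)]
d=R[0]-R[-1];print(np.array(R),"rib yaw",np.degrees(np.arctan2(-d[0],d[1])))
print("vial_a",s(383,352,.018),s(381,268,.062))
E
```

```text
side front corners [0.451  0.2222] [ 0.4366 -0.1386] 0.3611318046574615
scene corners [0.4635 0.2178] [ 0.4427 -0.1411] 0.3594739224778842
tube [ 0.546  -0.0542] [ 0.5413 -0.1122] mid [ 0.5436 -0.0832] w 0.05817999952178368 yaw -4.620679898097476
tube [ 0.5585 -0.0605] [ 0.5529 -0.1172] mid [ 0.5557 -0.0888] w 0.056995436332993185 yaw -5.624634786828148
vial [0.6174 0.0165] [ 0.61   -0.0367] mid [ 0.6137 -0.0101] w 0.053679361968059544 yaw -7.910562238390835
vial [0.6243 0.0156] [ 0.62   -0.0407] mid [ 0.6221 -0.0126] w 0.056510986164031406 yaw -4.360950804777459
trough [0.6235 0.1832] [0.6174 0.1255] mid [0.6204 0.1543] w 0.05805207332430129 yaw -5.941787867224714
trough [0.6332 0.1783] [0.6282 0.1243] mid [0.6307 0.1513] w 0.05423689432943141 yaw -5.3523679222363185
deck yaw -2.281544992359598
deck yaw -3.311849165170535
[[ 0.4579  0.201 ]
 [ 0.4518  0.122 ]
 [ 0.448   0.0405]
 [ 0.4451 -0.0425]
 [ 0.441  -0.1235]] rib yaw -2.970238852205719
vial_a [0.5154 0.0888] [0.5196 0.0846]
```

Emit:
drive_tool --deltas "0 250 500 0 -0.42;0 250 500 0 -0.42;0 250 500 0 -0.42;0 250 500 0 -0.42;0 250 500 0 -0.42;0 250 500 0 -0.42;0 250 500 0 -0.42;0 250 500 0 -0.42;0 250 500 0 -0.42;0 250 500 0 -0.42;0 250 500 0 -0.42;0 250 500 0 -0.42"

```text
time_s: 1.3
position: [0.4722, -0.08, 0.2224]
tcp_rot: [[0.999, -0.052, 0.0], [-0.052, -0.999, 0.002], [0.0, -0.002, -1.0]]
force: [-0.3, -0.1, -0.3]
opening: 0.03
grasp_force: 0.0
```

```bash
python3 - <<'E'
from rig import bot, imaging
import cv2
s=bot.read_state(); m=imaging.camera_model("wrist"); im=imaging.capture("wrist"); cv2.imwrite("pics/w1.png",im[:,:,::-1]); print(m)
print(s["time_s"],s["position"],s["tcp_rot"],s["opening"],s["force"],s["qvel"])
E
```

```text
{'fx': 371.64829954431775, 'fy': 371.64829954431775, 'cx': 321.3093987936851, 'cy': 242.94730158874532, 'T': array([[-0.05141206, -0.96749644, -0.24760339,  0.53901914],
       [-0.9986754 ,  0.04929508,  0.01474596, -0.08469411],
       [-0.00206104,  0.24803353, -0.96874926,  0.38347498],
       [ 0.        ,  0.        ,  0.        ,  1.        ]])}
1.3 [ 0.47222986 -0.07999911  0.22240167] [[ 9.98632465e-01 -5.22797487e-02  1.68770812e-04]
 [-5.22799527e-02 -9.98631176e-01  1.60629861e-03]
 [ 8.45629065e-05 -1.61292527e-03 -9.99998696e-01]] 0.030441785749219272 [-0.29352931 -0.11346464 -0.27302443] [ 6.68672037  1.92016021 -2.61737478 -3.40250112  1.09914002  7.99070803]
```

View pics/w1.png

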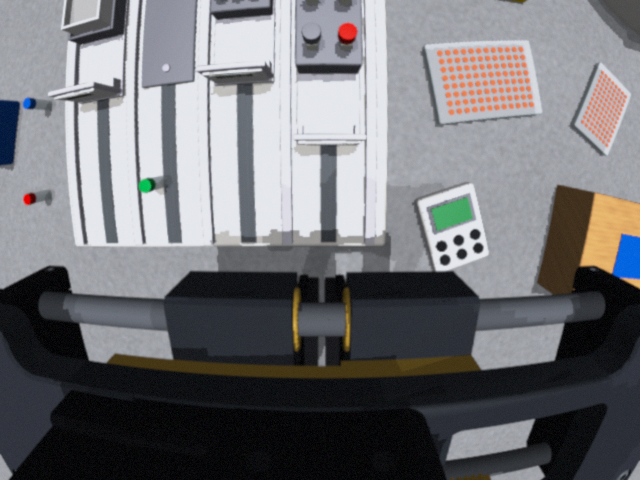

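The wrist view shows tube lip (331,140), vial lip (237,70), trough lip (85,90), tray front edge row about 243 and the green vial (148,185). I'll enlarge the lips to get exact corners.

```bash
python3 - <<'E'
import cv2,numpy as np
a=cv2.imread("pics/w1.png")
r=lambda b,f:cv2.resize(b,None,fx=f,fy=f,interpolation=cv2.INTER_CUBIC)
A=r(a[60:120,40:140],4); B=r(a[115:175,285:385],4)   # 400x240 each
C=r(a[50:260,55:400],2.3)[:,:793]
cv2.imwrite("pics/w1c.png",np.vstack([np.hstack([A,B]), ]))
E
```

```text
(no output)
```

View pics/w1c.png

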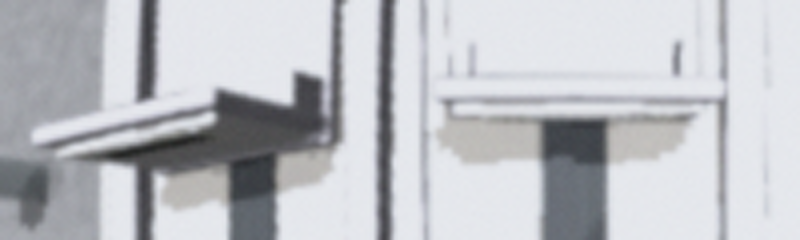

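```bash
python3 - <<'E'
import numpy as np
np.set_printoptions(precision=4,suppress=True)
f,cx,cy=371.648,321.309,242.947
T=np.array([[-0.05141206,-0.96749644,-0.24760339,0.53901914],[-0.9986754,0.04929508,0.01474596,-0.08469411],[-0.00206104,0.24803353,-0.96874926,0.38347498]])
def p(u,v,z):
    x,y=u-cx,v-cy; r=np.hypot(x,y); t=r/f; d=T[:,:3]@np.array([np.sin(t)*x/r,np.sin(t)*y/r,np.cos(t)])
    return (T[:,3]+d*(z-T[2,3])/d[2])[:2]
for n,L,R in (("trough front",p(40+33/4,60+146/4,.082),p(40+218/4,60+107/4,.082)),("trough back",p(40+33/4,60+130/4,.082),p(40+218/4,60+89/4,.082)),
 ("tube front",p(285+36/4,115+100/4,.082),p(285+325/4,115+98/4,.082)),("tube back",p(285+36/4,115+80/4,.082),p(285+325/4,115+77/4,.082)),("tray front",p(75,245,.018),p(385,245,.018))):
    d=L-R; print(n,L,R,"mid",(L+R)/2,"w",np.linalg.norm(d),"yaw",np.degrees(np.arctan2(-d[0],d[1])))
print("vial_a top",p(148,185,.062))
# slot between lanes: side edges of tray
a,b=p(385,245,.018),p(385,100,.018); d=b-a; print("side yaw",a,b,np.degrees(np.arctan2(d[1],d[0])))
E
```

```text
trough front [0.6232 0.179 ] [0.6197 0.1193] mid [0.6214 0.1492] w 0.05978529511354594 yaw -3.393998074905173
trough back [0.6273 0.1789] [0.624  0.1193] mid [0.6257 0.1491] w 0.05977117795674505 yaw -3.167073465952309
tube front [ 0.5483 -0.0626] [ 0.5459 -0.1206] mid [ 0.5471 -0.0916] w 0.05808539455065573 yaw -2.2965221627105463
tube back [ 0.5523 -0.0628] [ 0.5502 -0.1208] mid [ 0.5513 -0.0918] w 0.05803892793185157 yaw -2.0836920522451083
tray front [0.4581 0.2161] [ 0.4401 -0.1443] mid [0.4491 0.0359] w 0.36081354240617297 yaw -2.8584668147981067
vial_a top [0.5208 0.0788]
side yaw [ 0.4401 -0.1443] [ 0.5864 -0.1487] -1.718127295261347
```

Emit:
drive_tool --deltas "0 33 -7 -50 0;0 33 -7 -100 0;0 33 -7 -140 0;0 33 -7 -165 0;0 33 -7 -167 0;0 33 -7 -167 0"

```text
time_s: 1.95
position: [0.5039, -0.0926, 0.0553]
tcp_rot: [[0.998, -0.059, -0.001], [-0.059, -0.998, 0.0], [-0.001, -0.0, -1.0]]
force: [0.3, 0.5, -0.5]
opening: 0.003
grasp_force: 0.0
```

Emit:
drive_tool --deltas "0 8 2 0 0;0 16 1 0 0;0 22 1 0 0;0 25 1 0 0;0 28 0 0 0;0 31 0 0 0;0 34 0 0 0;0 37 0 0 0;0 40 0 0 0;0 43 0 0 0;0 46 0 0 0;0 49 -1 0 0"

```text
time_s: 3.15
position: [0.553, -0.0918, 0.0553]
tcp_rot: [[0.998, -0.059, -0.001], [-0.059, -0.998, 0.001], [-0.001, -0.001, -1.0]]
force: [-2.2, 2.7, -0.4]
opening: 0.004
grasp_force: 1.1
```

Emit:
drive_tool --deltas "0 3 0 0 0;0 6 0 0 0;0 9 0 0 0;0 12 -1 0 0;0 15 -1 0 0;0 18 -1 0 0;0 21 -1 0 0;0 24 -1 0 0;0 27 -1 0 0;0 30 -2 0 0"

```text
time_s: 4.15
position: [0.5835, -0.0943, 0.0556]
tcp_rot: [[0.998, -0.059, -0.0], [-0.059, -0.998, 0.001], [-0.0, -0.001, -1.0]]
force: [-2.8, 1.8, 0.0]
opening: 0.002
grasp_force: 1.1
```

Expected stop near TCP x ≈ 0.596, so I'll slow down.

Emit:
drive_tool --deltas "0 2 0 0 0;0 4 0 0 0;0 6 0 0 0;0 7 0 0 0;0 8 0 0 0;0 9 -1 0 0;0 10 -1 0 0"

```text
time_s: 4.85
position: [0.5932, -0.0953, 0.0556]
tcp_rot: [[0.998, -0.058, -0.0], [-0.058, -0.998, 0.0], [-0.0, -0.0, -1.0]]
force: [-1.8, 1.1, -0.4]
opening: 0.007
grasp_force: 1.0
```

Emit:
drive_tool --deltas "0 1 0 0 0;0 2 0 0 0;0 3 0 0 0;0 4 0 0 0"

```text
time_s: 5.25
position: [0.5974, -0.0955, 0.0556]
tcp_rot: [[0.998, -0.058, 0.0], [-0.058, -0.998, -0.0], [0.0, 0.0, -1.0]]
force: [-2.0, 1.0, 0.5]
opening: 0.0
grasp_force: 2.0
```

Emit:
drive_tool --deltas "0 1 0 0 0;0 2 0 0 0;0 3 0 0 0"

```text
time_s: 5.55
position: [0.5974, -0.0954, 0.0556]
tcp_rot: [[0.998, -0.057, -0.007], [-0.057, -0.998, 0.0], [-0.007, -0.0, -1.0]]
force: [-9.0, -2.6, 7.5]
opening: 0.006
grasp_force: 4.7
```

Emit:
drive_tool --deltas "0 -4 0 0 0;0 -10 0 0 0;0 -20 0 0 0;0 -20 0 45 0;0 -20 0 95 0;0 0 40 95 0;0 15 85 95 0;0 35 130 95 0;0 47 175 95 0;0 47 220 95 0;0 47 243 95 0;0 47 243 95 0"

```text
time_s: 6.75
position: [0.6466, 0.1513, 0.1504]
tcp_rot: [[0.999, -0.053, 0.001], [-0.053, -0.999, 0.001], [0.001, -0.001, -1.0]]
force: [0.1, -0.5, -0.2]
opening: 0.006
grasp_force: 0.0
```

```bash
python3 - <<'E'
from rig import bot, imaging
import cv2,numpy as np
print(bot.read_state()["position"])
a=imaging.capture("side")[:,:,::-1]; w=imaging.capture("wrist")[:,:,::-1]
cv2.imwrite("pics/s2.png",np.hstack([cv2.resize(a[150:350,180:430],(500,400)),w[:400,200:500]]))
E
```

```text
[0.64661577 0.15126552 0.15037199]
```

View pics/s2.png

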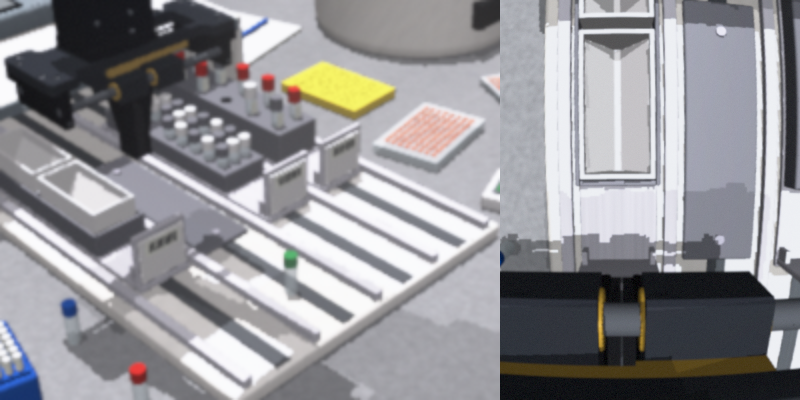

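The tube lip stands in line with the vial lip (side crop (340,155) against (286,185)), and the fingers (wrist col 622) are centred on the trough carrier (cols 580–655). Next I lower them into the finger well.

Emit:
drive_tool --deltas "0 4 0 -5 0;0 4 0 -30 0;0 4 0 -50 0;0 4 0 -60 0;0 4 0 -70 0;0 4 0 -80 0;0 4 0 -90 0;0 4 0 -97 0;0 4 0 -97 0"

```text
time_s: 7.75
position: [0.6505, 0.1475, 0.0524]
tcp_rot: [[0.998, -0.058, -0.002], [-0.058, -0.998, -0.0], [-0.002, 0.0, -1.0]]
force: [0.5, 0.9, 0.3]
opening: 0.004
grasp_force: 0.0
```

Emit:
drive_tool --deltas "0 -3 0 0 0;0 -6 0 0 0;0 -9 0 0 0;0 -11 1 0 0;0 -13 1 0 0;0 -15 1 0 0;0 -17 1 0 0;0 -19 1 0 0;0 -21 1 0 0;0 -24 1 0 0;0 -27 1 0 0;0 -30 2 0 0"

```text
time_s: 8.95
position: [0.621, 0.1489, 0.0536]
tcp_rot: [[0.998, -0.058, -0.0], [-0.058, -0.998, -0.001], [-0.0, 0.001, -1.0]]
force: [1.9, -1.4, 0.9]
opening: 0.007
grasp_force: 1.1
```

Contact is made and the carrier is moving.

Emit:
drive_tool --deltas "0 -3 0 0 0;0 -7 0 0 0;0 -11 1 0 0;0 -15 1 0 0;0 -19 1 0 0;0 -23 1 0 0;0 -27 1 0 0;0 -31 2 0 0;0 -35 2 0 0;0 -39 2 0 0;0 -43 2 0 0;0 -47 3 0 0"

```text
time_s: 10.15
position: [0.5738, 0.1522, 0.0535]
tcp_rot: [[0.998, -0.058, -0.0], [-0.058, -0.998, -0.001], [-0.0, 0.001, -1.0]]
force: [2.2, -1.6, -0.3]
opening: 0.012
grasp_force: 1.1
```

Emit:
drive_tool --deltas "0 -4 0 0 0;0 -8 0 0 0;0 -12 1 0 0;0 -16 1 0 0;0 -20 1 0 0;0 -24 1 0 0;0 -28 2 0 0;0 -32 2 0 0;0 -36 2 0 0;0 -40 2 0 0;0 -44 2 0 0;0 -48 3 0 0"

```text
time_s: 11.35
position: [0.5259, 0.1551, 0.0536]
tcp_rot: [[0.998, -0.057, -0.0], [-0.057, -0.998, -0.001], [-0.0, 0.001, -1.0]]
force: [2.4, -2.3, 0.1]
opening: -0.0
grasp_force: 1.1
```

About 30 mm remains (stop expected near 0.496), so I'll slow toward the end.

Emit:
drive_tool --deltas "0 -3 0 0 0;0 -6 0 0 0;0 -9 0 0 0;0 -12 1 0 0;0 -15 1 0 0;0 -17 1 0 0;0 -19 1 0 0;0 -21 1 0 0;0 -22 1 0 0;0 -23 1 0 0;0 -24 1 0 0;0 -25 1 0 0"

```text
time_s: 12.55
position: [0.5013, 0.1566, 0.0535]
tcp_rot: [[0.998, -0.058, 0.0], [-0.058, -0.998, 0.0], [0.0, -0.0, -1.0]]
force: [2.4, 2.3, 0.2]
opening: 0.006
grasp_force: 1.0
```

Emit:
drive_tool --deltas "0 -1 0 0 0;0 -2 0 0 0;0 -3 0 0 0;0 -4 0 0 0;0 -5 0 0 0"

```text
time_s: 13.05
position: [0.4997, 0.1565, 0.0537]
tcp_rot: [[0.998, -0.058, 0.007], [-0.058, -0.998, 0.0], [0.007, -0.001, -1.0]]
force: [7.9, 0.8, -6.0]
opening: 0.008
grasp_force: 4.1
```

Stalled at about 8 N, which is the outer stop. Back off within the well, then lift straight up.

Emit:
drive_tool --deltas "0 3 0 0 0;0 6 0 0 0;0 12 0 0 0;0 18 -1 0 0;0 18 -1 0 0;0 18 -1 15 0;0 18 -1 40 0;0 18 -1 80 0;0 18 -1 120 0;0 18 -1 150 0;0 18 -1 150 0"

```text
time_s: 14.15
position: [0.5169, 0.1558, 0.2079]
tcp_rot: [[0.998, -0.058, 0.009], [-0.058, -0.998, 0.001], [0.009, -0.001, -1.0]]
force: [-0.1, 0.1, -0.0]
opening: 0.005
grasp_force: 0.0
```

Emit:
drive_tool --deltas "0 -40 -50 30 0;0 -60 -100 60 0;0 -60 -150 80 0;0 -60 -200 80 0;0 -60 -250 80 0;0 -60 -300 80 0;0 -60 -300 80 0;0 -60 -300 80 0"

```text
time_s: 14.95
position: [0.454, -0.1484, 0.2826]
tcp_rot: [[0.998, -0.064, -0.001], [-0.064, -0.998, -0.001], [-0.001, 0.001, -1.0]]
force: [0.3, 0.2, -0.3]
opening: 0.003
grasp_force: 0.0
```

```bash
python3 - <<'E'
from rig import bot, imaging
import cv2,numpy as np
s=bot.read_state();print(s["time_s"],s["position"],s["force"],imaging.camera_model("wrist"))
a=imaging.capture("side")[:,:,::-1]; w=imaging.capture("wrist")[:,:,::-1]; c=imaging.capture("scene")[:,:,::-1]
for n,i in zip("awc",(a,w,c)): cv2.imwrite(f"pics/f_{n}.png",i)
cv2.imwrite("pics/f.png",np.hstack([cv2.resize(a[130:360,180:430],(500,460)),np.vstack([w[:230,:300],cv2.resize(c[185:285,245:415],(300,230))])]))
E
```

```text
14.95 [ 0.45401379 -0.14835452  0.28262949] [ 0.32496613  0.24159238 -0.31888009] {'fx': 371.64829954431775, 'fy': 371.64829954431775, 'cx': 321.3093987936851, 'cy': 242.94730158874532, 'T': array([[-6.28400869e-02, -9.66598202e-01, -2.48473419e-01,
         5.20939904e-01],
       [-9.98023513e-01,  6.09706259e-02,  1.52200862e-02,
        -1.53437113e-01],
       [ 4.37871894e-04,  2.48938746e-01, -9.68519132e-01,
         4.43661356e-01],
       [ 0.00000000e+00,  0.00000000e+00,  0.00000000e+00,
         1.00000000e+00]])}
```

View pics/f.png

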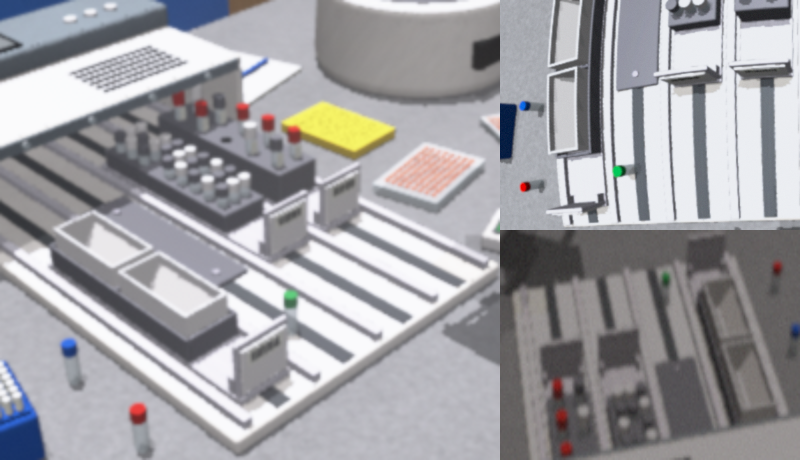

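The trough carrier stands out at the tray front (side crop lip (262,355)), the tube lip (340,195) is in line with the vial lip, and the vials and troughs are in place. One numeric check of the travel before handing in.

```bash
python3 - <<'E'
from rig import imaging
from h import *
S=imaging.camera_model("side")
p=lambda u,v:ray(S,180+u/2-.25,130+v/2-.25,.082)[:2]
t=(p(232,353)+p(290,318))/2; o=np.array([.6204,.1543]); print("trough travel",np.linalg.norm(t-o))
u=(p(319,192)+p(359,165))/2; print("tube travel",np.linalg.norm(u-[.5436,-.0832]), "trough0-tube home gap along deck x", (o-u)@[.9985,-.055])
E
```

```text
trough travel 0.14234212875962307
tube travel 0.05946005158561422 trough0-tube home gap along deck x 0.0043218160010792955
```

```bash
python3 -c "
from rig import bot
print(bot.hand_in())"
```

```text
the job is handed in; nothing more can be done
None
```

I pushed the tube carrier fully home first, then drew the trough carrier about 140 mm out to its stop, both by their front lips. The arm felt each stop at 8–9 N, nothing else looked moved in the last pictures, and the job was handed in at about 15 s of the 48 s allowed.

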